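# Fit the hub collar on the flats of a display turntable spindle

## Task

In the curio shop's repair corner, push the turntable oiler's red plunger right down to its stop, then turn the spindle with the fingers until you feel its two flats between them, facing the two red marks on the base. Then put the brass collar over the spindle with its set screws facing those flats and the red marks, its top face flush with the spindle's end, and finish while still holding it there in the fingers, ready for the screws to be tightened: do not let it go. Leave the other pieces on the bench where they are.

Things in the scene. Friction and masses are not known exactly. Their poses are not given: they have to be found in the camera images.
- turntable: Fixed green base plate, 130 (x) x 170 (y) x 22 mm, its centre 20 mm to +y of the origin. Origin: on the bench under the spindle axis; z up. Aluminium boss dia 62 round the spindle, top 44 mm above the bench. Two red marks on the plate lie on its x axis, one each side of the spindle. On the +y side, 78 mm from the spindle axis, the oiler: amber cup dia 36, 52 mm high, red plunger head over it.
- spindle: Upright steel spindle, turns endlessly about z, friction 0.05 N m. Origin on its axis at the boss top, 44 mm above the bench. Lowest 32 mm round, dia 24; the top 50 mm has two opposing flats square to its x axis: a pinch measures 15 mm across them, 24 mm on the round. Oiled, slippery: a pinch within 20 deg pulls them square to the pads. They start 50 deg or more off the marks.
- spindle_top (a point): Centre of the spindle's top end, 126 mm above the bench. Axes as the spindle's. A dark line across the end runs along y, parallel to the flats; the flats are dark grey.
- plunger (a joint): Travel of the oiler's spring plunger, m: 0 up, 0.012 at its stop (grows downward). Needs about 2 N to start, 5.5 N at the stop; springs back when let go.
- plunger_top (a point): Top centre of the red mushroom plunger head, dia 30 mm, 8 mm thick, 84 mm above the bench when up.
- collar: Loose brass collar lying flat: outside dia 50, bore 29, height 20 mm, about 0.13 kg. Origin: centre of underside; z up. Two opposing black set screws, 6 mm thick, lie along x at mid height: ends 31 mm from the axis outside, tips 10 mm from it in the bore, so it passes the spindle only with screws facing flats (2.5 mm play). Grip it across y, clear of the screws. Half a turn changes nothing.
- collar_top (a point): Centre of the collar's top face, 20 mm above its origin. Axes as the collar's.
- tin: Bystander: small steel tin, dia 28, 22 mm high, standing on the turntable plate at its (-x, -y) corner. Origin: centre of underside.
- bangle: Bystander: copper bangle, dia 68, 10 mm high, lying about 90 mm from the collar off its +x screw. Origin: centre of underside.
- bowl: Bystander: copper bowl, dia 120, 55 mm high, beyond the work. Origin: centre of underside.
- doll: Bystander: red wooden doll, dia 56, 94 mm high. Origin: centre of underside.
- candlestick: Bystander: brass candlestick, foot dia 76, 120 mm high. Origin: centre of underside.
- flask: Bystander: green glass bottle, dia 56, 130 mm high. Origin: centre of underside.
Mind the look-alikes: they are no part of the job. There is more than one size of the turntable; the job needs the middle-sized.

How it is judged:
By the outcome, as a careful person would: the job done as asked, in the order asked, and still so for the second after the job is handed in, while the arm keeps its last pose, push and grip.
It also fails if it takes over 64 s, if anything falls off the work surface, if the arm or the gripper's body presses on something with over 40 N, if the wrist force passes 120 N, or if a joint passes its speed limit or range.

## Robot

A 6-joint arm with a two-finger parallel gripper is mounted at the origin on the work surface. World frame = base frame: x ahead of the robot, y to its left, z up, the work surface at z = 0. Lengths are in m, angles in rad, forces in N, time in s.
With the tool pointing down it reaches from about 0.275 to 0.975 m from the base axis. Payload 8.4 kg.
Tool frame: the origin (TCP) lies on the centre line of the jaws, within the pads' length; the fingertips stand env.tips_ahead ahead of it and the grasp point (between the pads) lies 6 mm ahead of it (env.tips_ahead is the distance from the TCP to the fingertips, in m); z points along the fingers, y is the direction in which the jaws open and shut (so a half turn about z gives the same grasp; the last joint's range is limited). The gripper opens to 92 mm and grips with 3 to 60 N. Pads are 20 mm wide; open, the fingers measure 128 mm over their backs; the gripper's body (75 mm by 189 mm) begins 69 mm behind the grasp point.
Start: joints at [1.3, 0.353, 1.633, -0, 1.155, -0.002], TCP at [0.166, 0.603, 0.24] pointing down, gripper open.
Joint ranges: [-2.63, 2.63], [-0.92, 2.1], [0.06, 2.66], [-1.3, 4.44], [0, 2.69], [-3.02, 3.02]. Speed limits (rad/s): [2.22, 2.22, 2.79, 3.14, 3.14, 3.14].

## Interface

Orientations are given as a 3x3 rotation matrix whose columns are the frame's x, y, z axes.
In Python, from workcell import env gives the robot as it stands.
- The arm moves only by the tool move_arm, never from a script. Its arguments are lists of equal length, an entry for each row: "xyz": the shift along the tool's x, y, z in cm, a list of three; "turn": the turn about the tool's z in degrees; "jaw": the opening, from 0 (shut) to 1 (fully open). In form: {"xyz": [[x, y, z], ...], "turn": [turn, ...], "jaw": [jaw, ...]}. A call has 1 to 12 rows; each row shifts and turns the commanded pose from where the row before left it, along the tool's axes as they then stand; what a row does not reach is not made up. A row lasts 1/8 s, in which the tool goes at most 62.5 mm and 10.7 degrees, less where a joint would pass 70% of its speed; a pose out of reach is approached as far as the arm can. A call with a gripper value outside its range is refused whole. The fingers move at their own pace and stop on an object; "grip_force" is the grip in N (left out, the last holds). Time passes only in rows, so rows that do not move let the fingers close. It gives the time, the measured TCP pose, the force and the opening at its end, in the units of the state.
- env.state(): the state, without advancing time (a new reading comes with each control period).
- env.get_image(name): name is "side" or "top" or "wrist"; returns a dict with "pixels" (400x640x3 uint8, red, green, blue), "z_map" (400x640 float32, m along the optical axis (not along the pixel's ray), 0 where there is no reading), "fx", "fy", "cx", "cy" (pixels), "extrinsics" (4x4, takes a point from camera to world coordinates). Camera axes: x right, y down, z forward; pixel columns grow to the right and rows downward; lengths in m; the calibration is good to about 2 mm. The wrist camera is an equidistant fisheye: a pixel r from the principal point sees the ray r / f radians off the axis. A picture is of the moment at which its call begins.
- env.close_job(): hands the job in, once; it reports no verdict.
Trained networks look in a picture, given as the dict that the camera call returned (one of the last four; its "shot" number tells which), for a name from the list of things; names that differ only in an ending like _2 or _b are one class to them, and where a whole thing is asked for, a point or a joint stands for the part that bears it (a point fixed in the world has none). Each returns a list of dicts, best first, with "confidence" (0 to 1); they miss things now and then, are a little off and sometimes report something else, mostly with a low value. They report only what shows in the picture. A call takes as long as a camera call. They do not tell look-alikes from the thing itself.
- env.boxes_of(picture, label): "bbox" ([centre column, centre row, width, height] in pixels, round what is visible of it).
- env.place_of(picture, label): "point" ([column, row] in pixels: a listed point, or the origin of a listed thing).
The state is a dict: "clock": time; "joint_positions": joint angles; "qvel": joint speeds; "effort": joint torques, N m; "eef_pos": TCP position; "ee_rot": TCP orientation; "contact_force": force on the tool from outside, world axes, zero at the start; "ft_torque": the same for the moment, N m; "opening": finger opening in m.
Only numpy, scipy, OpenCV 4.12 (cv2) and the standard library are available. Lean on these libraries where they do the work, as an engineer would, in place of code of your own. Each camera call takes 0.05 s, during which the arm holds its last target. There are 200 camera calls.

## Working session

There is one attempt and no reset: what is moved stays moved. The work goes in short steps, Python scripts to look and compute and a tool call to move; the robot and the scene stay as the last step left them, time stands still between calls to the robot, and variables do not carry over. Pictures are saved under pics/ and viewed, about 8 in all and at most 12, crops included, and the job is handed in when it is done.

Besides the shell and the picture viewer there is one more tool, called after "Emit:" in YAML: its name, and indented under it one key for each argument. move_arm: Moves the arm, as the interface text tells. Its arguments: {"type":"object","properties":{"xyz":{"type":"array","items":{"type":"array","items":{"type":"number"}}},"turn":{"type":"array","items":{"type":"number"}},"jaw":{"type":"array","items":{"type":"number"}},"grip_force":{"type":"number"}},"required":["xyz","turn","jaw"]}

```bash
mkdir -p pics
cat > h.py <<'E'
import numpy as np, cv2
from workcell import env
def unproj(im,u,v,z=None):
    "pixel -> world using z_map (pinhole cams); z = world height plane if given"
    E=np.array(im["extrinsics"]); d=np.array([(u-im["cx"])/im["fx"],(v-im["cy"])/im["fy"],1.])
    r=E[:3,:3]@d; o=E[:3,3]
    if z is not None: s=(z-o[2])/r[2]
    else: s=float(np.median(im["z_map"][int(v)-1:int(v)+2,int(u)-1:int(u)+2]))
    return o+s*r
def save(im,n,crop=None,k=1):
    p=im["pixels"][:,:,::-1]
    if crop: a,b,c,d=crop; p=p[b:d,a:c]
    cv2.imwrite("pics/"+n+".png",cv2.resize(np.ascontiguousarray(p),None,fx=k,fy=k,interpolation=cv2.INTER_CUBIC))
E
python3 - <<'E'
from h import *
print(env.tips_ahead, env.state())
np.set_printoptions(precision=3,suppress=True)
for n in("top","side"):
    im=env.get_image(n); save(im,n+"1")
    print(n,im["extrinsics"],im["fx"],im["cx"],im["cy"])
    for l in["turntable","spindle_top","plunger_top","collar","collar_top","tin","bangle","bowl","doll","candlestick","flask"]:
        for r in env.place_of(im,l)[:4]:
            u,v=r["point"]; print(n,l,round(r["confidence"],2),np.round([u,v]),unproj(im,u,v))
E
```

```text
0.025 {'clock': 0.0, 'joint_positions': array([ 1.29959874e+00,  3.53640149e-01,  1.63414058e+00,  1.65315855e-06,
        1.15519051e+00, -2.40730082e-03]), 'qvel': array([-5.96413860e-04,  8.81385097e-05, -3.82221570e-04, -2.62673187e-04,
       -1.42056103e-03,  1.16021980e-03]), 'effort': array([ 2.32244311e-03, -5.93856597e+01, -3.34205174e+01,  6.99824723e-02,
        2.36937997e-02, -1.53951237e-04]), 'eef_pos': array([0.16585773, 0.60210912, 0.23886591]), 'ee_rot': array([[-9.64092682e-01,  2.65565740e-01, -3.70761340e-04],
       [ 2.65565999e-01,  9.64091768e-01, -1.32779844e-03],
       [ 4.83017997e-06, -1.37858237e-03, -9.99999050e-01]]), 'contact_force': array([-0.88584446,  0.48607362,  0.66758443]), 'ft_torque': array([ 0.03601055, -0.03899671, -0.02972128]), 'opening': 0.0919045515931428}
top [[ 0.018 -0.991  0.133  0.343]
 [-1.    -0.018 -0.004  0.104]
 [ 0.006 -0.132 -0.991  1.293]
 [ 0.     0.     0.     1.   ]] 416.6995976444193 318.92275075279997 197.78860859103932
top turntable 0.96 [290. 196.] [0.506 0.183 0.106]
top turntable 0.94 [317. 255.] [0.339 0.103 0.0
[... 1467 characters left out ...]
p 0.51 [285. 165.] [0.518 0.264 0.082]
side plunger_top 0.42 [245. 221.] [0.327 0.148 0.058]
side collar 0.73 [354. 290.] [ 0.486 -0.155 -0.003]
side collar_top 0.57 [353. 283.] [ 0.491 -0.145  0.009]
side collar_top 0.52 [413. 205.] [ 0.803 -0.02   0.003]
side tin 0.52 [292. 213.] [0.464 0.129 0.025]
side bangle 0.69 [375. 270.] [ 0.57  -0.137 -0.004]
side bangle 0.22 [410. 206.] [ 0.794 -0.017  0.003]
side bangle 0.16 [300. 200.] [0.508 0.152 0.035]
side bowl 0.8 [412. 204.] [ 0.804 -0.013  0.002]
side doll 0.87 [469. 275.] [ 0.745 -0.289  0.037]
side doll 0.52 [354. 281.] [ 0.495 -0.143  0.015]
side flask 0.83 [272. 147.] [0.551 0.419 0.023]
side flask 0.42 [287. 164.] [0.528 0.263 0.082]
```

Three turntables in the top view: (224,312) with spindle top at z≈0.178 (large), (291,192) at 0.127 (middle), (318,253) at 0.09 (small). The stated 126 mm fits the one at (291,192). I'll confirm in a crop.

Run:
```python
from h import *
im=env.get_image("top"); p=im["pixels"]
save(im,"cropA",(180,150,440,345),3)
```

```text
(no output)
```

View pics/cropA.png

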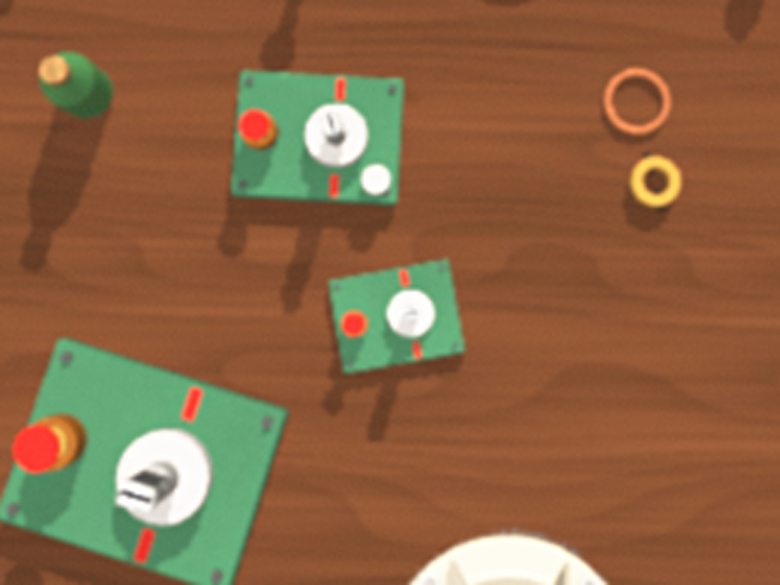

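View pics/side1.png

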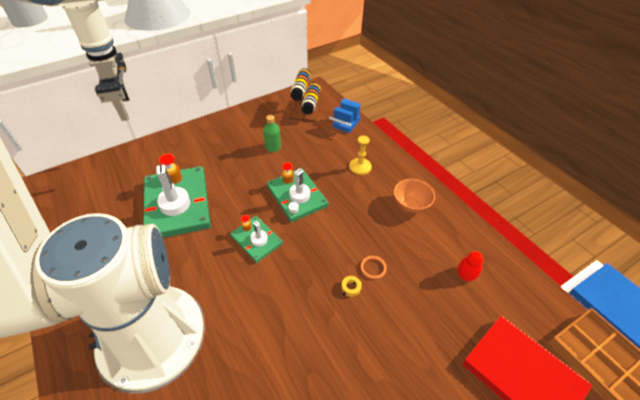

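Middle turntable confirmed: spindle at crop (335,130), tin on its plate at (375,180), marks at (340,90) and (334,186). The collar is at (656,181) and the bangle at (637,101). Next I'll get precise measurements.

```bash
cat >> h.py <<'E'
def cloud(im):
    v,u=np.mgrid[0:400,0:640]; z=im["z_map"]; E=np.array(im["extrinsics"])
    P=np.stack([(u-im["cx"])/im["fx"]*z,(v-im["cy"])/im["fy"]*z,z],-1)
    return P@E[:3,:3].T+E[:3,3]
E
python3 - <<'E'
from h import *
np.set_printoptions(precision=4,suppress=True)
for n in("top","side"):
    im=env.get_image(n); W=cloud(im); hsv=cv2.cvtColor(im["pixels"],cv2.COLOR_RGB2HSV).astype(int)
    H,S,V=hsv[...,0],hsv[...,1],hsv[...,2]
    near=lambda c,r:np.hypot(W[...,0]-c[0],W[...,1]-c[1])<r
    red=((H<8)|(H>172))&(S>170)&(V>120)
    m=red&near((.51,.18),.08)&(abs(W[...,2]-.022)<.012)
    k,l,s,c=cv2.connectedComponentsWithStats(m.astype(np.uint8))
    for i in range(1,k):
        if s[i,4]>4: print(n,"mark",s[i,4],W[l==i].mean(0),unproj(im,*c[i],z=.022))
    m=red&near((.52,.26),.035)&(abs(W[...,2]-.084)<.012); c=np.argwhere(m).mean(0)[::-1]; print(n,"plunger",m.sum(),W[m].mean(0),unproj(im,*c,z=.084))
    m=near((.515,.18),.03)&(W[...,2]>.115); c=np.argwhere(m).mean(0)[::-1]; print(n,"spindletop",m.sum(),W[m].mean(0),unproj(im,*c,z=.126),c)
    m=(S<60)&(V>150)&near((.505,.183),.04)&(abs(W[...,2]-.044)<.008); print(n,"boss",m.sum(),(W[m].min(0)+W[m].max(0))/2, W[m].mean(0))
    g=(H>55)&(H<90)&(S>80)&near((.505,.2),.13)&(abs(W[...,2]-.022)<.01)
    # keep largest comp
    k,l,s,c=cv2.connectedComponentsWithStats(g.astype(np.uint8)); i=l[190,270] if n=="top" else 1+s[1:,4].argmax()
    i=1+s[1:,4].argmax(); r=cv2.minAreaRect((W[l==i][:,:2]*1000).astype(np.float32)); print(n,"plate",r)
    y=(H>15)&(H<32)&(S>120)&(V>90)&near((.48,-.147),.05)&(W[...,2]<.04)
    q=W[y&(W[...,2]>.012)];c=np.argwhere(y).mean(0)[::-1]
    print(n,"collar",y.sum(),len(q),q.mean(0) if len(q) else 0,(q.min(0)+q.max(0))/2,unproj(im,*c,z=.015),W[y][:,2].max())
    o=(H<16)&(S>120)&(V>150)&near((.57,-.137),.05); print(n,"bangle",o.sum(),unproj(im,*np.argwhere(o).mean(0)[::-1],z=.008))
E
```

```text
top mark 16 [0.5692 0.1806 0.0228] [0.5693 0.1806 0.022 ]
top mark 14 [0.4699 0.1846 0.0231] [0.4701 0.1846 0.022 ]
top plunger 70 [0.5218 0.2603 0.0841] [0.5218 0.2604 0.084 ]
top spindletop 45 [0.519  0.1831 0.1262] [0.5191 0.1831 0.126 ] [289.4667 190.3111]
top boss 224 [0.5115 0.182  0.0443] [0.5137 0.1817 0.0442]
top plate ((519.744140625, 201.79425048828125), (166.15911865234375, 128.79183959960938), 87.92449188232422)
top collar 193 145 [ 0.4808 -0.144   0.0192] [ 0.4805 -0.1435  0.0189] [ 0.48   -0.1457  0.015 ] 0.025629166340875198
top bangle 289 [ 0.5638 -0.132   0.008 ]
side mark 13 [0.5695 0.1789 0.0215] [0.5693 0.1785 0.022 ]
side mark 13 [0.4699 0.1829 0.0213] [0.4697 0.1823 0.022 ]
side plunger 58 [0.5211 0.2561 0.0821] [0.5202 0.2544 0.084 ]
side spindletop 48 [0.5173 0.1767 0.123 ] [0.5158 0.1741 0.126 ] [298.3542 173.0417]
side boss 190 [0.5155 0.1788 0.0441] [0.5124 0.1726 0.0426]
side plate ((518.6680297851562, 197.01882934570312), (170.5785675048828, 129.76516723632812), 88.17520141601562)
side collar 303 205 [ 0.4793 -0.1498  0.018 ] [ 0.483  -0.1483  0.0176] [ 0.4802 -0.1499  0.015 ] 0.023216706125962938
side bangle 773 [ 0.5679 -0.1441  0.008 ]
```

Emit:
move_arm:
  xyz:
    - [-3.95,-2.14,0]
    - [-3.95,-2.14,0]
    - [-3.95,-2.14,0]
    - [-3.95,-2.14,0]
    - [-3.95,-2.14,0]
    - [-3.95,-2.14,0]
    - [-3.95,-2.14,0]
    - [-3.95,-2.14,0]
    - [-3.95,-2.14,0]
    - [-3.95,-2.14,0]
    - [-3.9,-2.17,0]
    - [0,0,0]
  turn: [0,0,0,0,0,0,0,0,0,0,0,0]
  jaw: [0,0,0,0,0,0,0,0,0,0,0,0]
  grip_force: 10

```text
clock: 2.85
eef_pos: [0.5236, 0.2582, 0.2396]
ee_rot: [[-0.963, 0.269, 0.001], [0.269, 0.963, -0.0], [-0.001, -0.0, -1.0]]
contact_force: [-0.3, 0.1, -0.2]
opening: 0.0004
```

Emit:
move_arm:
  xyz:
    - [0,0,3]
    - [0,0,3]
    - [0,0,3]
    - [0,0,2.5]
    - [0,0,1.2]
    - [0,0,0.4]
    - [0,0,0.4]
    - [0,0,0.4]
    - [0,0,0.3]
    - [0,0,0]
  turn: [0,0,0,0,0,0,0,0,0,0]
  jaw: [0,0,0,0,0,0,0,0,0,0]

```text
clock: 4.1
eef_pos: [0.522, 0.2604, 0.0979]
ee_rot: [[-0.964, 0.266, 0.0], [0.266, 0.964, 0.001], [-0.0, 0.001, -1.0]]
contact_force: [-3.5, 2.8, 4.9]
opening: 0.0002
```

Emit:
move_arm:
  xyz:
    - [0,0,0.15]
    - [0,0,0.15]
    - [0,0,0]
  turn: [0,0,0]
  jaw: [0,0,0]

```text
clock: 4.47
eef_pos: [0.5222, 0.2604, 0.0971]
ee_rot: [[-0.964, 0.266, 0.001], [0.266, 0.964, 0.001], [-0.001, 0.001, -1.0]]
contact_force: [-9.8, -1.5, 28.1]
opening: 0.0004
```

Run:
```python
from h import *
s=env.state();print(s["eef_pos"],s["contact_force"])
im=env.get_image("side");save(im,"side2",(220,90,400,260),4)
```

```text
[0.52217017 0.26044537 0.0970828 ] [-9.79261472 -1.47087098 28.13677563]
```

Force jumped to 28 N with the tips at 72 mm, so the plunger is at its stop. Next I go over the spindle.

Emit:
move_arm:
  xyz:
    - [0,0,-3]
    - [0,0,-4]
    - [0,0,-4]
    - [-0.6,-2.6,0]
    - [-0.6,-2.6,0]
    - [-0.6,-2.5,0]
    - [0,0,0]
    - [0,0,0]
  turn: [0,0,0,0,0,0,0,0]
  jaw: [0,0,1,1,1,1,1,1]

```text
clock: 5.52
eef_pos: [0.5191, 0.1814, 0.2047]
ee_rot: [[-0.964, 0.266, 0.001], [0.266, 0.964, 0.0], [-0.001, 0.0, -1.0]]
contact_force: [-0.4, 0.5, 0.3]
opening: 0.0584
```

Run:
```python
from h import *
s=env.state();print(s["eef_pos"],s["contact_force"],s["joint_positions"],s["opening"])
im=env.get_image("wrist");save(im,"w1")
print(im["fx"],im["cx"],im["cy"],im["extrinsics"])
for l in ("spindle_top","turntable"):print(l,env.place_of(im,l)[:3])
```

```text
[0.51908696 0.18136094 0.20467377] [-0.3522578   0.52222944  0.30873664] [ 3.33380863e-01  2.74180941e-01  1.83027084e+00  3.35031532e-05
  1.03646483e+00 -9.68174600e-01] 0.058412732630230384
309.70691628693146 321.46567387430184 198.86236647839382 [[ 2.67343381e-01  9.27730312e-01  2.60468778e-01  4.45344909e-01]
 [ 9.63601269e-01 -2.57484813e-01 -7.19316735e-02  2.02076607e-01]
 [ 3.33560691e-04  2.70218502e-01 -9.62798967e-01  3.49041596e-01]
 [ 0.00000000e+00  0.00000000e+00  0.00000000e+00  1.00000000e+00]]
spindle_top [{'point': [183.5, 40.1], 'confidence': 0.94}, {'point': [319.5, 215.6], 'confidence': 0.64}]
turntable [{'point': [214.0, 54.9], 'confidence': 0.82}, {'point': [320.8, 181.4], 'confidence': 0.76}, {'point': [519.8, 161.9], 'confidence': 0.36}]
```

View pics/w1.png

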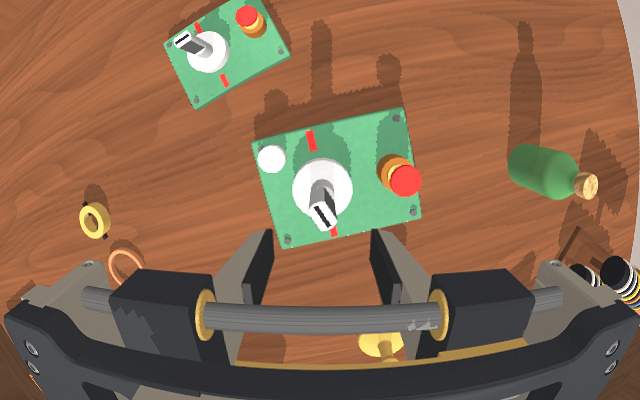

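Wrist view: spindle end at about (322,216) with its dark line running upper-left to lower-right, and collar at (95,221) with screws at (85,206) and (105,237). I'll convert these to world.

```bash
cat >> h.py <<'E'
def fish(im,u,v,z):
    dx,dy=(u-im["cx"])/im["fx"],(v-im["cy"])/im["fy"]; t=np.hypot(dx,dy)
    d=np.array([np.sin(t)*dx/t,np.sin(t)*dy/t,np.cos(t)]); E=np.array(im["extrinsics"]); r=E[:3,:3]@d
    return E[:3,3]+r*(z-E[2,3])/r[2]
def ang(a,b): d=b-a; return np.degrees(np.arctan2(d[1],d[0]))
E
python3 - <<'E'
from h import *
np.set_printoptions(precision=4,suppress=True)
im=env.get_image("wrist")
p=im["pixels"]; hsv=cv2.cvtColor(p,cv2.COLOR_RGB2HSV).astype(int)
a,b=p[195:240,300:345],p[190:260,60:130]
def up(a,k): return cv2.resize(a[:,:,::-1],None,fx=k,fy=k,interpolation=cv2.INTER_NEAREST)
cv2.imwrite("pics/w1c.png",np.hstack([up(a,8)[:360],np.pad(up(b,5),((0,10),(0,0),(0,0)))]))
red=((hsv[...,0]<8)|(hsv[...,0]>172))&(hsv[...,1]>150)&(hsv[...,2]>100)
for (x0,y0,x1,y1) in((300,125,325,155),(325,220,345,242)):
    m=np.argwhere(red[y0:y1,x0:x1]); print("mark",len(m),fish(im,*(m.mean(0)[::-1]+[x0,y0]),.022))
m=(hsv[195:240,300:345,2]<90); k,l,s,c=cv2.connectedComponentsWithStats(m.astype(np.uint8))
for i in range(1,k):
  if s[i,4]>8:
    q=np.argwhere(l==i)[:,::-1]+[300,195]; Q=np.array([fish(im,*x,.126)[:2] for x in q]); w,e=np.linalg.eigh(np.cov(Q.T)); print("dark",s[i,4],q.mean(0),Q.mean(0),w**.5,np.degrees(np.arctan2(*e[::-1,1])))
m=(hsv[190:260,60:130,0]>15)&(hsv[190:260,60:130,0]<32)&(hsv[190:260,60:130,1]>120); print("collar",fish(im,*(np.argwhere(m).mean(0)[::-1]+[60,190]),.015))
A,B=fish(im,85,206,.01),fish(im,105,237,.01);print("screws",A,B,(A+B)/2,ang(A,B))
E
```

```text
mark 151 [0.469  0.1841 0.022 ]
mark 56 [0.5748 0.1804 0.022 ]
dark 110 [329.6545 203.6909] [0.5106 0.1907] [0.0013 0.0043] -171.5086411829301
dark 85 [321.6353 216.6   ] [0.5189 0.1822] [0.0008 0.0056] -162.5978770741663
collar [ 0.4803 -0.1391  0.015 ]
screws [ 0.4565 -0.1532  0.01  ] [ 0.5088 -0.1375  0.01  ] [ 0.4826 -0.1454  0.01  ] 16.660534443425806
```

View pics/w1c.png

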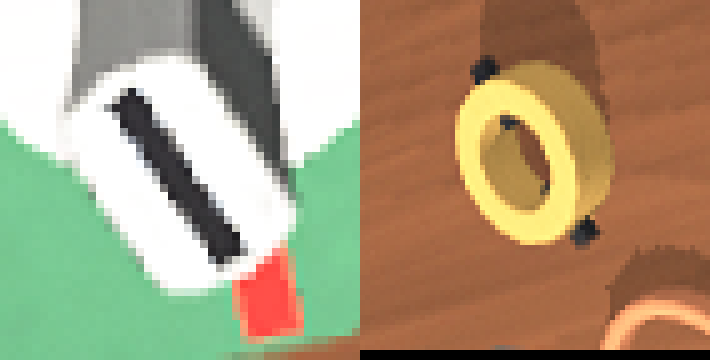

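Emit:
move_arm:
  xyz:
    - [0,0,0]
    - [0,0,0]
    - [0,0,0]
    - [0,0,0]
    - [0,0,2.5]
    - [0,0,3]
    - [0,0,2.4]
    - [0,0,1]
    - [0,0,0]
    - [0,0,0]
  turn: [-8.2,-8.2,-8.2,-8.2,0,0,0,0,0,0]
  jaw: [0.55,0.55,0.55,0.55,0.55,0.55,0.55,0.55,0.55,0.55]

```text
clock: 6.98
eef_pos: [0.5193, 0.1814, 0.1165]
ee_rot: [[-0.954, -0.299, 0.001], [-0.299, 0.954, 0.0], [-0.001, 0.0, -1.0]]
contact_force: [-1.0, 0.3, -0.3]
opening: 0.0504
```

Emit:
move_arm:
  xyz:
    - [0,0,0]
    - [0,0,0]
    - [0,0,0]
    - [0,0,0]
    - [0,0,0]
    - [0,0,0]
    - [0,0,0]
    - [0,0,0]
  turn: [0,0,0,0,0,0,0,0]
  jaw: [0,0,0,0,0,0,0,0]
  grip_force: 15

```text
clock: 7.98
eef_pos: [0.5186, 0.1815, 0.1157]
ee_rot: [[-0.954, -0.299, -0.0], [-0.299, 0.954, 0.001], [-0.0, 0.001, -1.0]]
contact_force: [-2.2, 4.8, 2.4]
opening: 0.0151
```

Opening is 15.1 mm, so the fingers are on the flats. Now I turn them to face the marks.

Emit:
move_arm:
  xyz:
    - [0,0,0]
    - [0,0,0]
    - [0,0,0]
    - [0,0,0]
    - [0,0,0]
    - [0,0,0]
    - [0,0,0]
    - [0,0,0]
    - [0,0,0]
    - [0,0,0]
    - [0,0,0]
    - [0,0,0]
  turn: [-7,-7,-7,-7,-7,-7,-7,-7,-7,-7.4,0,0]
  jaw: [0,0,0,0,0,0,0,0,0,0,0,0]
  grip_force: 25

```text
clock: 9.48
eef_pos: [0.5194, 0.1809, 0.1158]
ee_rot: [[-0.041, -0.999, 0.001], [-0.999, 0.041, -0.0], [0.0, -0.001, -1.0]]
contact_force: [4.0, -2.0, -0.1]
opening: 0.0149
```

Run:
```python
from h import *
np.set_printoptions(precision=4,suppress=True)
s=env.state();print(s)
print(np.degrees(np.arctan2(s["ee_rot"][1,1],s["ee_rot"][0,1])))
```

```text
{'clock': 9.475, 'joint_positions': array([ 0.3327,  0.3898,  1.8992, -0.0009,  0.8513, -2.7673]), 'qvel': array([ 0.0002, -0.0021,  0.0007,  0.0013, -0.0003, -0.008 ]), 'effort': array([  1.3741, -54.1503, -23.654 ,   0.5511,   1.1259,  -0.0073]), 'eef_pos': array([0.5194, 0.1809, 0.1158]), 'ee_rot': array([[-0.041 , -0.9992,  0.0014],
       [-0.9992,  0.041 , -0.0002],
       [ 0.0002, -0.0014, -1.    ]]), 'contact_force': array([ 4.0055, -1.9513, -0.1441]), 'ft_torque': array([-0.1016, -0.4675,  0.0562]), 'opening': 0.014866366718765112}
177.65248967121582
```

Emit:
move_arm:
  xyz:
    - [0,0,0]
    - [0,0,0]
    - [0,0,0]
    - [0,0,-3]
    - [0,0,-3.5]
    - [0,0,-3]
    - [0,0,0]
    - [0,0,0]
    - [0,0,0]
    - [0,0,0]
  turn: [0,0,0,0,0,0,8,8,8,0]
  jaw: [0.5,0.5,0.6,0.8,0.8,0.8,0.8,0.8,0.8,0.8]

```text
clock: 10.72
eef_pos: [0.5185, 0.181, 0.2105]
ee_rot: [[-0.441, -0.898, -0.0], [-0.898, 0.441, -0.0], [0.0, 0.0, -1.0]]
contact_force: [-0.7, 0.5, 0.1]
opening: 0.0737
```

Run:
```python
from h import *
np.set_printoptions(precision=4,suppress=True)
s=env.state();print(s["eef_pos"],np.degrees(np.arctan2(s["ee_rot"][1,1],s["ee_rot"][0,1])))
im=env.get_image("wrist");save(im,"w2")
p=im["pixels"]; hsv=cv2.cvtColor(p,cv2.COLOR_RGB2HSV).astype(int)
y0,y1,x0,x1=190,245,290,355
m=(hsv[y0:y1,x0:x1,2]<90); k,l,st,c=cv2.connectedComponentsWithStats(m.astype(np.uint8))
for i in range(1,k):
  if st[i,4]>8:
    q=np.argwhere(l==i)[:,::-1]+[x0,y0]; Q=np.array([fish(im,*x,.126)[:2] for x in q]); w,e=np.linalg.eigh(np.cov(Q.T)); print("dark",st[i,4],q.mean(0),Q.mean(0),w**.5,np.degrees(np.arctan2(*e[::-1,1])))
red=((hsv[...,0]<8)|(hsv[...,0]>172))&(hsv[...,1]>150)&(hsv[...,2]>100)
k,l,st,c=cv2.connectedComponentsWithStats(red.astype(np.uint8))
for i in range(1,k):
  if st[i,4]>20: print("red",st[i,4],c[i],fish(im,*c[i],.022))
for l in("collar","collar_top","spindle_top"): print(l,[(r["point"],r["confidence"]) for r in env.place_of(im,l)[:3]])
```

```text
[0.5185 0.181  0.2105] 153.83941820213113
dark 71 [328.8028 202.5211] [0.5091 0.176 ] [0.0008 0.0055] 80.15157811587419
dark 76 [320.6842 215.0789] [0.5192 0.1823] [0.0008 0.0055] 88.2210568609685
red 593 [38.8769  6.6577] [ 0.7782 -0.2675  0.022 ]
red 68 [407.8824  72.5   ] [0.379  0.1109 0.022 ]
red 325 [476.1815  96.0308] [0.3117 0.1654 0.022 ]
red 31 [  8.7742 119.3548] [ 0.9256 -0.1511  0.022 ]
red 139 [362.6403 166.7626] [0.4691 0.1841 0.022 ]
red 139 [549.036  191.1079] [0.2429 0.324  0.022 ]
red 131 [280.4046 202.5649] [0.5691 0.1803 0.022 ]
red 670 [352.5821 267.5806] [0.5301 0.2914 0.022 ]
red 413 [610.1138 274.8838] [0.1093 0.5657 0.022 ]
collar [([353.2, 268.4], 0.29)]
collar_top [([355.1, 269.1], 0.21)]
spindle_top [([459.0, 43.1], 0.78), ([320.9, 214.6], 0.73), ([173.5, 272.6], 0.49)]
```

View pics/w2.png

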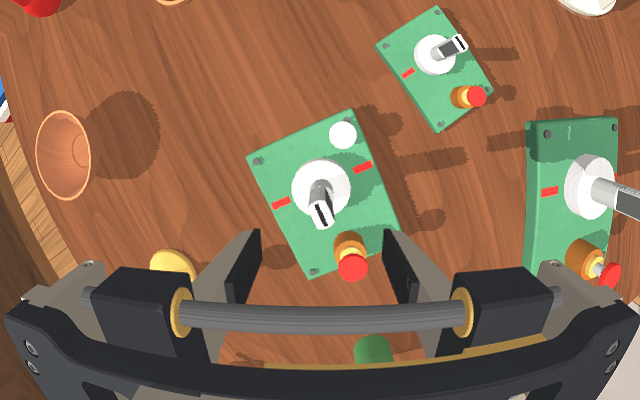

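Wrist view: spindle end at (321,215). Its dark line is at 88.2° world and the marks run at −2.2°, so the flats face the marks within 0.5°. Next the collar.

Emit:
move_arm:
  xyz:
    - [4.43,-1.58,0]
    - [4.43,-1.58,0]
    - [4.43,-1.58,0]
    - [4.43,-1.58,0]
    - [4.43,-1.58,0]
    - [4.43,-1.58,0]
    - [4.43,-1.58,0]
    - [0,0,0]
    - [0,0,0]
    - [0,0,0]
    - [0,0,0]
    - [0,0,0]
  turn: [0,0,0,0,0,0,7.8,7.8,7.8,7.8,7.8,8]
  jaw: [1,1,1,1,1,1,1,1,1,1,1,1]

```text
clock: 12.42
eef_pos: [0.481, -0.146, 0.2106]
ee_rot: [[-0.958, -0.286, 0.0], [-0.286, 0.958, -0.0], [-0.0, -0.0, -1.0]]
contact_force: [0.9, 0.6, 0.4]
opening: 0.092
```

Emit:
move_arm:
  xyz:
    - [0,0,3]
    - [0,0,3]
    - [0,0,0]
    - [0,0,0]
  turn: [0,0,0,0]
  jaw: [1,1,1,1]

```text
clock: 12.92
eef_pos: [0.4815, -0.1462, 0.1514]
ee_rot: [[-0.957, -0.29, 0.001], [-0.29, 0.957, -0.0], [-0.001, -0.0, -1.0]]
contact_force: [0.3, 0.4, 1.0]
opening: 0.0917
```

Run:
```python
from h import *
np.set_printoptions(precision=4,suppress=True)
s=env.state();print(s["eef_pos"],np.degrees(np.arctan2(s["ee_rot"][1,1],s["ee_rot"][0,1])))
im=env.get_image("wrist");save(im,"w3")
print([(r["point"],r["confidence"],fish(im,*r["point"],.02)) for r in env.place_of(im,"collar_top")[:3]])
print([(r["point"],r["confidence"],fish(im,*r["point"],.0)) for r in env.place_of(im,"collar")[:3]])
cx,cy=[int(t) for t in env.place_of(im,"collar_top")[0]["point"]]
save(im,"w3c",(cx-50,cy-40,cx+50,cy+40),7); print(cx,cy)
```

```text
[ 0.4815 -0.1462  0.1514] 106.83641664316505
[([318.5, 199.4], 0.92, array([ 0.4837, -0.1479,  0.02  ]))]
[([322.7, 190.9], 0.71, array([ 0.4796, -0.145 ,  0.    ]))]
318 199
```

View pics/w3c.png

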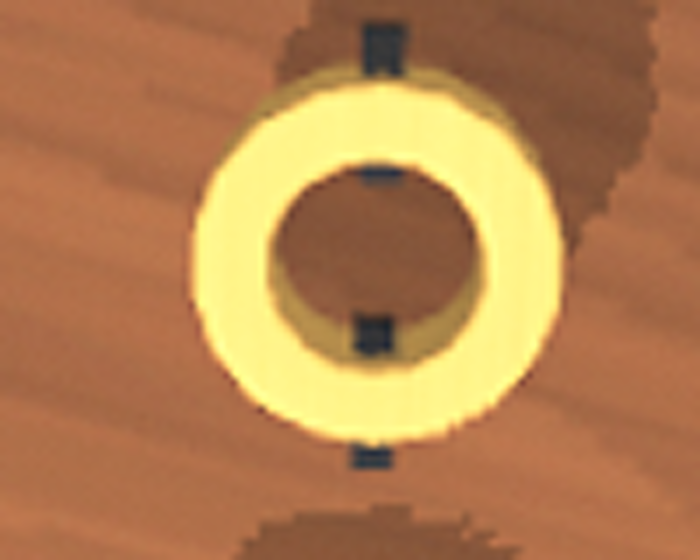

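The crop shows the collar centred at about (322,196) with screws at (323,166) and (321,224). I'll compute the exact angle.

Run:
```python
from h import *
np.set_printoptions(precision=4,suppress=True)
im=env.get_image("wrist"); g=im["pixels"]
hsv=cv2.cvtColor(g,cv2.COLOR_RGB2HSV).astype(int)
m=np.zeros((400,640),np.uint8);m[160:232,308:336]=(hsv[160:232,308:336,2]<80); k,l,st,c=cv2.connectedComponentsWithStats(m)
for i in range(1,k):
  if st[i,4]>6: print(st[i,4],c[i],fish(im,*c[i],.01))
b=(hsv[...,2]>225)&(hsv[...,0]>18)&(hsv[...,0]<34); b[:155]=0;b[225:]=0
q=np.argwhere(b)[:,::-1]; q=q[(abs(q[:,0]-322)<35)]; W=np.array([fish(im,*x,.02)[:2] for x in q]); print("top",len(W),cv2.minEnclosingCircle((W*1000).astype(np.float32)),W.mean(0))
```

```text
39 [322.4359 164.7692] [ 0.4535 -0.1534  0.01  ]
27 [320.963  205.7778] [ 0.4923 -0.1432  0.01  ]
11 [321.1818 223.3636] [ 0.5095 -0.1378  0.01  ]
top 1373 ((480.4205627441406, -146.21856689453125), 24.733009338378906) [ 0.4799 -0.1462]
```

Emit:
move_arm:
  xyz:
    - [0.1,0,2.5]
    - [0,0,3]
    - [0,0,3]
    - [0,0,2.5]
    - [0,0,1]
    - [0,0,0.4]
    - [0,0,0]
    - [0,0,0]
  turn: [1.3,0,0,0,0,0,0,0]
  jaw: [1,1,1,1,1,1,1,1]

```text
clock: 14.18
eef_pos: [0.4806, -0.1465, 0.0274]
ee_rot: [[-0.964, -0.267, 0.001], [-0.267, 0.964, -0.0], [-0.001, -0.001, -1.0]]
contact_force: [0.1, -0.5, 0.7]
opening: 0.0919
```

Emit:
move_arm:
  xyz:
    - [0,0,0]
    - [0,0,0]
    - [0,0,0]
    - [0,0,0]
    - [0,0,0]
    - [0,0,0]
    - [0,0,0]
    - [0,0,0]
  turn: [0,0,0,0,0,0,0,0]
  jaw: [0,0,0,0,0,0,0,0]
  grip_force: 30

```text
clock: 15.18
eef_pos: [0.4801, -0.1463, 0.0266]
ee_rot: [[-0.964, -0.267, -0.0], [-0.267, 0.964, 0.0], [0.0, 0.0, -1.0]]
contact_force: [-0.0, 1.0, 0.7]
opening: 0.0495
```

Emit:
move_arm:
  xyz:
    - [0,0,-2]
    - [0,0,-4]
    - [0,0,-5]
    - [0,0,-5]
    - [0,0,-2]
    - [0,0,0]
  turn: [0,0,0,0,0,0]
  jaw: [0,0,0,0,0,0]

```text
clock: 15.92
eef_pos: [0.4809, -0.1466, 0.2079]
ee_rot: [[-0.964, -0.267, 0.003], [-0.267, 0.964, -0.001], [-0.003, -0.002, -1.0]]
contact_force: [-0.1, -0.3, -1.0]
opening: 0.0496
```

Emit:
move_arm:
  xyz:
    - [-1.56,3.83,0]
    - [-1.57,3.83,0]
    - [-1.57,3.83,0]
    - [-1.57,3.83,0]
    - [-1.57,3.83,0]
    - [-1.57,3.83,0]
    - [-1.57,3.83,0]
    - [-1.56,3.8,0]
    - [0,0,0]
    - [0,0,0]
    - [0,0,0]
    - [0,0,0]
  turn: [0,0,0,0,0,0,0,0,6,6,5.7,0]
  jaw: [0,0,0,0,0,0,0,0,0,0,0,0]

```text
clock: 17.42
eef_pos: [0.5183, 0.1819, 0.2048]
ee_rot: [[-0.999, 0.038, -0.003], [0.038, 0.999, -0.001], [0.003, -0.001, -1.0]]
contact_force: [0.3, -0.4, -1.0]
opening: 0.0495
```

Run:
```python
from h import *
np.set_printoptions(precision=4,suppress=True)
s=env.state();print(s["eef_pos"],np.degrees(np.arctan2(s["ee_rot"][1,1],s["ee_rot"][0,1])),s["opening"],s["contact_force"])
zt=s["eef_pos"][2]-.0066
im=env.get_image("wrist");save(im,"w4",(220,140,420,290),4)
for l,z in(("collar_top",zt),("spindle_top",.126)): print(l,[(r["point"],r["confidence"],fish(im,*r["point"],z)) for r in env.place_of(im,l)[:2]])
```

```text
[0.5183 0.1819 0.2048] 87.84062876314326 0.049535609094419925 [ 0.313  -0.3625 -0.9722]
collar_top [([319.7, 261.3], 0.95, array([0.5194, 0.1813, 0.1982]))]
spindle_top [([319.5, 217.1], 0.96, array([0.5185, 0.1807, 0.126 ])), ([224.2, 8.5], 0.8, array([0.3545, 0.1162, 0.126 ]))]
```

View pics/w4.png

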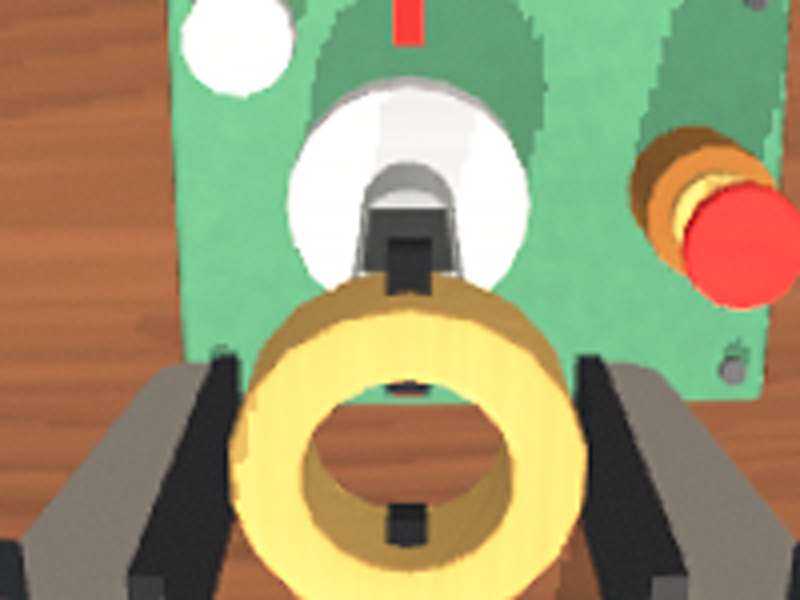

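The collar's screws line up with the spindle flats and the mark, and the centring error is under 1 mm. I'll go down slowly.

Emit:
move_arm:
  xyz:
    - [-0.05,0,2]
    - [0,0,2]
    - [0,0,0.8]
    - [0,0,0.3]
    - [0,0,0.3]
    - [0,0,0.2]
    - [0,0,0]
  turn: [0,0,0,0,0,0,0]
  jaw: [0,0,0,0,0,0,0]

```text
clock: 18.45
eef_pos: [0.5197, 0.1822, 0.1508]
ee_rot: [[-0.999, 0.038, 0.0], [0.038, 0.999, 0.0], [-0.0, 0.0, -1.0]]
contact_force: [-0.1, -0.4, -0.1]
opening: 0.0496
```

Emit:
move_arm:
  xyz:
    - [0,0,0.3]
    - [0,0,0.3]
    - [0,0,0.3]
    - [0,0,0]
  turn: [0,0,0,0]
  jaw: [0,0,0,0]

```text
clock: 18.95
eef_pos: [0.5194, 0.1821, 0.1412]
ee_rot: [[-0.999, 0.038, -0.001], [0.038, 0.999, -0.0], [0.001, -0.0, -1.0]]
contact_force: [-0.3, 0.2, -1.7]
opening: 0.0497
```

Past the screw level with no contact. Now on to flush (TCP 0.1326).

Emit:
move_arm:
  xyz:
    - [0,0,0.3]
    - [0,0,0.3]
    - [0,0,0.25]
    - [0,0,0]
    - [0,0,0]
  turn: [0,0,0,0,0]
  jaw: [0,0,0,0,0]

```text
clock: 19.58
eef_pos: [0.5197, 0.1822, 0.1331]
ee_rot: [[-0.999, 0.038, 0.0], [0.038, 0.999, -0.0], [-0.0, 0.0, -1.0]]
contact_force: [0.4, 0.1, -1.2]
opening: 0.0498
```

Run:
```python
from h import *
np.set_printoptions(precision=4,suppress=True)
for i in range(4):
    im=env.get_image("wrist"); s=env.state();print(s["eef_pos"],np.degrees(np.arctan2(s["ee_rot"][1,1],s["ee_rot"][0,1])),s["opening"],s["contact_force"])
save(im,"w5",(260,210,380,300),6)
u,v=env.place_of(im,"collar_top")[0]["point"];print(u,v)
t=env.get_image("top");W=cloud(t);n=np.hypot(W[...,0]-.519,W[...,1]-.182)<.026;print("n",n.sum(),W[n][:,2])
```

```text
[0.5197 0.1821 0.1332] 87.79599023721165 0.049902668813112214 [-0.8213  0.2379 -1.2086]
[0.5197 0.1822 0.1332] 87.79997402038497 0.04981749183106779 [ 0.3319 -0.0636 -1.2698]
[0.5197 0.1822 0.1332] 87.80073498361048 0.05002328795655746 [ 0.5113 -0.59   -1.5639]
[0.5197 0.1822 0.1332] 87.80036741001786 0.049681328819423276 [ 0.9656 -0.1332 -1.0978]
320.7 266.0
n 651 [0.5046 0.504  0.5052 0.505  0.5044 0.5064 0.5031 0.5042 0.5054 0.5061
 0.5057 0.5043 0.5076 0.5082 0.5113 0.5047 0.5038 0.5048 0.5045 0.5072
 0.5066 0.5058 0.5043 0.5071 0.5085 0.5079 0.5102 0.5073 0.508  0.5089
 0.5051 0.5061 0.504  0.5059 0.5063 0.5071 0.509  0.5079 0.5081 0.5078
 0.5086 0.5085 0.5105 0.509  0.5117 0.5093 0.51   0.5092 0.5111 0.5033
 0.5041 0.507  0.5057 0.5082 0.5083 0.5068 0.5084 0.5091 0.5073 0.51
 0.5082 0.509  0.5098 0.5077 0.5094 0.5115 0.5099 0.509  0.5101 0.5053
 0.5076 0.5085 0.5125 0.5086 0.5078 0.5106 0.5104 0.5065 0.5101 0.5093
 0.5096 0.5097 0.5116 0.5069 0.5094 0.5091 0.511  0.5108 0.5103 0.5109
 0.5124 0.5059 0.5082 0.5083 0.5063 0.5086 0.5056 0.5098 0.5077 0.5103
 0.5112 0.5086 0.5099 0.
[... 3180 characters left out ...]
0.5006 0.504  0.5018 0.5025 0.5001 0.504  0.5037 0.502
 0.503  0.5024 0.4986 0.2135 0.2111 0.2124 0.2109 0.1259 0.1257 0.1232
 0.1294 0.1276 0.1276 0.1317 0.1222 0.1266 0.122  0.128  0.1278 0.109
 0.0417 0.1086 0.132  0.1283 0.1282 0.1311 0.1243 0.1281 0.1283 0.1267
 0.1268 0.1288 0.1126 0.046  0.0423 0.04   0.0435 0.1171 0.1212 0.1258
 0.1242 0.1273 0.1271 0.1187 0.1093 0.0431 0.0434 0.0464 0.0393 0.0492
 0.0429 0.0442 0.1225 0.1201 0.1126 0.0446 0.0431 0.0424 0.0431 0.0372
 0.0437 0.0453 0.0453 0.0454 0.0419 0.0466 0.0383 0.0467 0.0424 0.0472
 0.0431 0.043  0.041  0.0426 0.0448 0.0468 0.0473 0.0468 0.0413 0.0436
 0.0443 0.0412 0.0435 0.0444 0.0437 0.0435 0.0443 0.0431 0.0426 0.042
 0.0455]
```

View pics/w5.png

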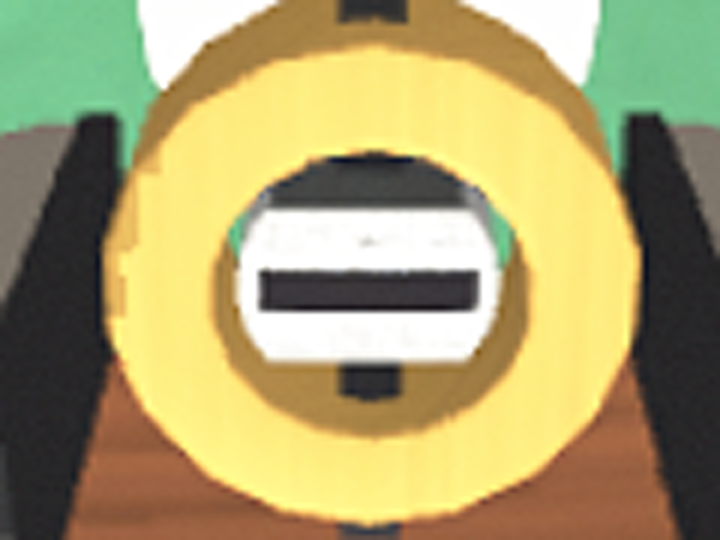

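The collar is over the spindle, with its screws facing the flats. Next, a flushness check from wrist depth.

Run:
```python
from h import *
np.set_printoptions(precision=4,suppress=True)
C=[];S=[]
for i in range(6):
    im=env.get_image("wrist"); z=im["z_map"]; E=np.array(im["extrinsics"])
    v,u=np.mgrid[210:300,260:380]; dx,dy=(u-im["cx"])/im["fx"],(v-im["cy"])/im["fy"]; t=np.hypot(dx,dy); k=np.tan(t)/t
    Z=z[210:300,260:380]; P=np.stack([dx*k*Z,dy*k*Z,Z],-1)@E[:3,:3].T+E[:3,3]
    r=np.hypot(u-260-370/6,(v-210-287/6)*1.1)
    hsv=cv2.cvtColor(im["pixels"][210:300,260:380],cv2.COLOR_RGB2HSV).astype(int)
    br=(hsv[...,0]>18)&(hsv[...,0]<34)&(hsv[...,2]>225)&(hsv[...,1]>80); sp=(hsv[...,1]<25)&(hsv[...,2]>200)&(r<22)
    br,sp=[cv2.erode(m.astype(np.uint8),np.ones((3,3)))>0 for m in(br,sp)]
    A=np.c_[P[br][:,:2],np.ones(br.sum())]; C.append(np.median(P[br][:,2])); S.append(np.median(P[sp][:,2]))
    cf=np.linalg.lstsq(A,P[br][:,2],rcond=None)[0]
print(br.sum(),sp.sum(),np.array(C),np.array(S),"slope",cf[:2], "fitdiff",np.median(P[sp][:,2]-np.c_[P[sp][:,:2],np.ones(sp.sum())]@cf))
print((P[br].min(0)+P[br].max(0))/2,(P[sp].min(0)+P[sp].max(0))/2)
```

```text
2915 502 [0.1258 0.1258 0.1258 0.1258 0.1258 0.1258] [0.1253 0.1253 0.1253 0.1254 0.1254 0.1253] slope [-0.1989  0.0053] fitdiff -0.0010926042228752986
[0.4938 0.1827 0.2007] [0.4848 0.1823 0.2006]
```

Both estimates put the collar about 0.5 mm high, so I'll lower it by that.

Emit:
move_arm:
  xyz:
    - [-0.0,0,0.05]
    - [0,0,0]
    - [0,0,0]
    - [0,0,0]
  turn: [0,0,0,0]
  jaw: [0,0,0,0]

```text
clock: 20.68
eef_pos: [0.5196, 0.1822, 0.1326]
ee_rot: [[-0.999, 0.038, -0.0], [0.038, 0.999, -0.0], [0.0, -0.0, -1.0]]
contact_force: [-0.2, -0.1, -1.5]
opening: 0.0497
```

Run:
```python
from h import *
np.set_printoptions(precision=4,suppress=True)
im=env.get_image("wrist"); z=im["z_map"]; E=np.array(im["extrinsics"])
v,u=np.mgrid[210:300,260:380]; dx,dy=(u-im["cx"])/im["fx"],(v-im["cy"])/im["fy"]; t=np.hypot(dx,dy); k=np.tan(t)/t
Z=z[210:300,260:380]; P=np.stack([dx*k*Z,dy*k*Z,Z],-1)@E[:3,:3].T+E[:3,3]
hsv=cv2.cvtColor(im["pixels"][210:300,260:380],cv2.COLOR_RGB2HSV).astype(int)
ok=abs(P[...,2]-.126)<.004
br=ok&(hsv[...,0]>18)&(hsv[...,0]<34)&(hsv[...,2]>225)&(hsv[...,1]>80); sp=ok&(hsv[...,1]<25)&(hsv[...,2]>200)&(abs(u-321)<22)&(abs(v-257)<14)
B,S=P[br],P[sp]; A=lambda Q:np.c_[Q[:,:2],np.ones(len(Q))]
cf=np.linalg.lstsq(A(B),B[:,2],rcond=None)[0]
print(len(B),len(S),np.median(B[:,2]),np.median(S[:,2]),cf,"spindle minus collar plane",np.median(S[:,2]-A(S)@cf))
print("centres",(B.min(0)+B.max(0))/2,(S.min(0)+S.max(0))/2)
s=env.state();print(s["eef_pos"],s["opening"],s["contact_force"],s["clock"])
for n in("top","side"):
    i=env.get_image(n)
    for l in("tin","bangle","flask","doll","bowl"):
        q=env.place_of(i,l)[:1]; print(n,l,[(r["point"],r["confidence"]) for r in q])
```

```text
3403 675 0.12520748189937508 0.1252728551327296 [ 0.0007 -0.001   0.125 ] spindle minus collar plane 7.301193666497952e-05
centres [0.5201 0.1826 0.125 ] [0.519  0.1822 0.1247]
[0.5196 0.1822 0.1326] 0.04971668482733453 [ 0.631  -0.977  -1.6213] 20.725
top tin [([288.3, 190.7], 0.51)]
top bangle [([394.3, 185.2], 0.41)]
top flask [([207.3, 182.0], 0.66)]
top doll [([207.2, 181.6], 0.15)]
top bowl [([357.3, 109.8], 0.91)]
side tin [([297.9, 170.3], 0.69)]
side bangle [([375.5, 269.1], 0.46)]
side flask [([271.0, 147.6], 0.66)]
side doll [([465.9, 270.3], 0.71)]
side bowl [([408.3, 203.5], 0.93)]
```

Collar and spindle are flush to 0.1 mm, level, about 1 mm off centre, and still gripped. Handing in.

```bash
python3 -c "
from workcell import env
print(env.close_job())"
```

```text
the job is handed in; nothing more can be done
None
```

The job is done and handed in at about 21 s, with the brass collar still held on the spindle of the middle-sized turntable.

- **Plunger:** I pushed it until the fingertips stood at 72 mm, its stop height. The force there jumped to 28 N, against 5.5 N for the spring.
- **Spindle:** The pinch measured 15.1 mm, so the fingers were on the flats. I turned it about 70° to face the marks. The wrist picture afterwards showed the end line within about 0.5° of square to them.
- **Collar:** It went down over the spindle without meeting any contact force. The screws face the flats and marks in the last wrist picture. In the last wrist depth check its top is flush with the spindle's end to about 0.1 mm and level, with the collar's centre about 1 mm off the spindle's, inside the 2.5 mm play. The grip is 30 N at a 49.7 mm opening.

**Checks that failed or disagreed:**
- The first depth check put the collar about 0.5 mm high, so I lowered it by that. That check's tilt figure was spoiled by stray pixels; the repeat was clean.
- In the last pictures the network found the bangle, bowl, doll and flask within a few pixels of where they were. Its only tin report was on the spindle and collar. The tin was last seen in its place in the picture taken just before the collar was lowered. The candlestick was not rechecked.

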